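# Clear a jammed feed chute and restart the feeder

### The arm

A 6-joint arm with a two-finger parallel gripper is mounted at the origin on the work surface. World frame = base frame: x ahead of the robot, y to its left, z up, the work surface at z = 0. Lengths are in mm, angles in rad, forces in N, time in s.
With the tool pointing down it reaches from about 350 to 925 mm from the base axis. Payload 6.4 kg.
Tool frame: the origin (TCP) lies on the centre line of the jaws, within the pads' length; the fingertips stand 8 mm ahead of it and the grasp point (between the pads) lies 11 mm behind it; y points along the fingers, x is the direction in which the jaws open and shut, and the axes are right-handed (so a half turn about y gives the same grasp; the last joint's range is limited). The gripper opens to 94 mm and grips with 3 to 60 N. Pads are 16 mm wide; open, the fingers measure 119 mm over their backs; the gripper's body (75 mm by 177 mm) begins 78 mm behind the grasp point.
Start: joints at [0.979, 0.245, 1.558, -0, 1.339, -0.174], TCP at [263.736, 594.102, 186.555] pointing down, gripper open.
Joint ranges: [-3.13, 3.13], [-1.02, 2.26], [0.13, 2.54], [-0.95, 4.09], [0.21, 2.88], [-2.74, 2.74]. Speed limits (rad/s): [2.57, 2.57, 3.14, 3.14, 3.14, 3.14].

### API

Orientations are given as a rotation vector (axis times angle).
In Python, from plant import bot gives the robot as it stands.
- The arm moves only by the tool send_rows, never from a script. Its argument "rows" is a list of rows, each an object with "translation": the shift along the world's x, y, z in m, a list of three; "rotation": the turn, a rotation vector about the world's x, y, z in rad, a list of three. In form: [{"translation": [dx, dy, dz], "rotation": [rx, ry, rz]}, ...]. A call has exactly 5 rows; each row is the pose to reach, as a shift and turn from the pose commanded when the call began; what a row does not reach only later rows make up. A row lasts 1/10 s, in which the tool goes at most 50 mm and 8.59 degrees, less where a joint would pass 70% of its speed; a pose out of reach is approached as far as the arm can. A call with a gripper value outside its range is refused whole. "grip" is the finger opening in m, from 0 to 0.094, set as the call begins (left out, the last holds). The fingers move at their own pace and stop on an object; "squeeze" is the grip in N (left out, the last holds). Time passes only in rows, so rows that repeat a pose let the fingers close, or fill a call up. It gives the time, the measured TCP pose, the force and the opening at its end, in the units of the state.
- bot.get_obs(): the state, without advancing time (a new reading comes with each control period).
- bot.camera(name): name is "scene" or "top" or "wrist"; returns a dict with "pixels" (384x512x3 uint8, red, green, blue), "fovy" (degrees; the focal length in pixels is half the picture's height over the tangent of half this angle, whatever the lens; pixels are square), "cx", "cy" (the principal point, pixels), "distortion" ([k1, k2, p1, p2, k3] as OpenCV has them; the pictures are not rectified), "view" (4x4, takes a point from world to camera coordinates). Camera axes: x right, y down, z forward; pixel columns grow to the right and rows downward; lengths in mm; the calibration is good to about 2 mm. A picture is of the moment at which its call begins. There is no depth.
- bot.hand_in(): hands the job in, once; it reports no verdict.
Trained networks look in a picture, given as the dict that the camera call returned (one of the last four; its "shot" number tells which), for a name from the list of things; names that differ only in an ending like _2 or _b are one class to them, and where a whole thing is asked for, a point or a joint stands for the part that bears it (a point fixed in the world has none). Each returns a list of dicts, best first, with "p" (0 to 1); they miss things now and then, are a little off and sometimes report something else, mostly with a low value. They report only what shows in the picture. A call takes as long as a camera call. They do not tell look-alikes from the thing itself.
- bot.boxes_of(picture, name): "point" ([row, column] in pixels, amid what is visible of it).
- bot.tip_of(picture, name): "point" ([row, column] in pixels: a listed point, or the origin of a listed thing).
The state is a dict: "t": time; "joint_positions": joint angles; "dq": joint speeds; "effort": joint torques, N m; "tool_pos": TCP position; "tool_rot": TCP orientation; "wrist_force": force on the tool from outside, world axes, zero at the start; "moment": the same for the moment, N m; "grip_width": opening from 0.0 (shut) to 1.0 (fully open).
Only numpy, scipy, OpenCV 4.12 (cv2) and the standard library are available. Lean on these libraries where they do the work, as an engineer would, in place of code of your own. Each camera call takes 0.05 s, during which the arm holds its last target.

### The job

A square offcut is jammed against the gauge bar of the sleeve feed chute: slide the guard fully open, lift the offcut out and set it down in the shallow metal reject tray without dropping it, so that the three round sleeves behind it roll down to the end stop. Then slide the guard fully shut and, only once it is shut, throw the feed lever all the way over to restart the feeder. Leave the sleeves in the chute and do not disturb the round tin, spanner and oil bottle.

Things in the scene. Friction and masses are not known exactly. Their poses are not given: they have to be found in the camera images.
- chute: Feed station: green deck (x -110 to 250, y -190 to 180 mm) with an open steel channel along x = 0. Origin on the bench under the jam, z up. The channel falls 10 degrees towards -y, +y is uphill. Floor 65 mm above the bench at y = 0, inner width 64 mm; curbs rise only 10 mm above the floor (outer faces at x = +-36 mm); an end stop closes the low end.
- chute_stop (a point): Middle of the end stop face at the low end of the channel, 20 mm above its floor (chute x 0, y -176, z 54 mm). With all three sleeves home their centres lie 20, 60 and 100 mm uphill of this face.
- gauge_bar (a point): Centre of the dark steel gauge bar that crosses the channel, 10 mm wide along the slope and 12 mm tall, its underside 45 mm above the channel floor, on posts at chute x = +-95 mm. Round sleeves pass under it, the offcut does not.
- jam_center (a point): Centre of the jammed steel box-section offcut, 52 x 52 mm, 60 mm long along the chute's x (its own x), about 0.4 kg (varies), tilted 10 degrees with the channel, against the gauge bar. Grip it on its two end faces (60 mm apart; to clear the curbs keep fingertips at most 10 mm below this centre). It lifts straight up, keeping its tilt in the grip; the sleeves then roll under it.
- sleeve0_center (a point): Centre of the first good part waiting uphill of the jam: round steel sleeve, 40 mm diameter, 60 mm long, about 0.25 kg, axis along the chute's x. It rolls, so only the position is meaningful. Parts keep their order in the channel.
- sleeve1_center (a point): Centre of the second good part waiting uphill of the jam: round steel sleeve, 40 mm diameter, 60 mm long, about 0.25 kg, axis along the chute's x. It rolls, so only the position is meaningful. Parts keep their order in the channel.
- sleeve2_center (a point): Centre of the third good part waiting uphill of the jam: round steel sleeve, 40 mm diameter, 60 mm long, about 0.25 kg, axis along the chute's x. It rolls, so only the position is meaningful. Parts keep their order in the channel.
- guard (a joint): Sliding guard over the jam, m: 0 fully shut, 0.14 fully open (stop), opening along the chute's +x; 2 N friction, stays where left. Open wire grille, 104 x 136 mm, in an aluminium frame, 137 mm above the bench, centred over the chute origin when shut. Its two tracks stand beyond the channel (chute x 100 to 230, y +-73 mm, up to 146 mm high).
- guard_handle (a point): Centre of the guard's upright black handle: a blade 12 mm thick along the chute's x, 40 mm wide along y, 40 mm tall (20 mm above and below this point; below it is the grille). 20 mm beyond the chute origin in x when shut; moves with the guard.
- feed_lever (a joint): Feed lever, rad: 0 leaning to the chute's -x, 1.0 all the way over to +x (stop). Stays where left, resists with about 1 N at its tip.
- feed_lever_tip (a point): Centre of the lever's black ball, 26 mm diameter, on a 100 mm arm of 10 mm bar. The arm pivots about an axis along y at chute x 120, y -130, z 34 mm and leans 0.5 rad either side of upright at its ends: the ball is then 122 mm above the bench, at chute x 72 mm (joint 0) and 168 mm (joint 1).
- tray: Reject tray, open aluminium tray fixed to the bench, outer 170 (x) x 150 (y) x 40 mm high, walls and floor 4 mm. Origin at the centre of its underside, z up. It may stand at either side of the chute.
- jam: The jammed offcut as a body; origin at its centre (as jam_center).
- sleeve0: First sleeve; origin at its centre.
- sleeve1: Second sleeve; origin at its centre.
- sleeve2: Third sleeve; origin at its centre.
- tin: Bystander: round tin, 90 mm diameter, 110 mm tall, on the opposite side of the chute from the tray; origin at the centre of its underside.
- spanner: Bystander: steel spanner 150 mm long lying on the bench beyond the work on the left; origin on its underside.
- oil: Bystander: grey oil bottle, 64 mm diameter, 170 mm tall, beyond the work on the right; origin at the centre of its underside.
Things that resemble listed ones, but are neither listed nor needed, are in the scene too. What is shaped like the jam but blue or brown is not meant. Leave any yellow look-alike of the sleeve0 alone.

How it is judged (in metres and radians):
On the way, in this order (a step that is already met when the one before it is completed fails the run):
1. the guard is open (at least 125 mm) (value of joint guard above 0.125 m), for 0.1 s.
2. the offcut is lifted clear above the chute (z of jam_center in the frame of chute above 0.15 m), for 0.1 s.
3. the offcut lies at rest in the tray, let go, and all three sleeves have rolled down to the end stop (x of jam_center in the frame of tray between -0.07 and 0.07 m and y of jam_center in the frame of tray between -0.06 and 0.06 m and z of jam_center in the frame of tray between 0.015 and 0.05 m and linear speed of each of jam, sleeve0, sleeve1, sleeve2 below 0.03 m/s and contact force between jam and the fingers below 0.1 N and y of sleeve0_center in the frame of chute below -0.148 m and z of each of sleeve0_center, sleeve1_center, sleeve2_center in the frame of chute below 0.09 m and x of sleeve0_center in the frame of chute between -0.015 and 0.015 m and y of sleeve1_center in the frame of chute below -0.106 m and x of sleeve1_center in the frame of chute between -0.015 and 0.015 m and y of sleeve2_center in the frame of chute below -0.065 m and x of sleeve2_center in the frame of chute between -0.015 and 0.015 m), for 0.2 s.
4. the guard is shut (value of joint guard below 0.01 m), for 0.1 s.
5. the feed lever is thrown over (value of joint feed_lever above 0.85 rad), for 0.1 s.
At the end, for the whole second after the job is handed in: The offcut rests on the tray floor (centre within 70 x 60 mm of the tray centre, under 50 mm up); the three sleeves rest in the channel below the bar, against the end stop and each other (within 8 to 12 mm); the guard is within 12 mm of shut; the lever is past 0.85 of 1.0 rad (x of jam_center in the frame of tray between -0.07 and 0.07 m and y of jam_center in the frame of tray between -0.06 and 0.06 m and z of jam_center in the frame of tray between 0.015 and 0.05 m and linear speed of each of jam, sleeve0, sleeve1, sleeve2 below 0.03 m/s and y of sleeve0_center in the frame of chute below -0.148 m and z of each of sleeve0_center, sleeve1_center, sleeve2_center in the frame of chute below 0.09 m and x of sleeve0_center in the frame of chute between -0.015 and 0.015 m and y of sleeve1_center in the frame of chute below -0.106 m and x of sleeve1_center in the frame of chute between -0.015 and 0.015 m and y of sleeve2_center in the frame of chute below -0.065 m and x of sleeve2_center in the frame of chute between -0.015 and 0.015 m and value of joint guard below 0.012 m and value of joint feed_lever above 0.85 rad); the robot touches nothing.
It fails at once if the offcut is dropped or thrown: moving faster than 0.8 m/s (a fall of some 30 mm) while not held (linear speed of jam above 0.8 m/s and contact force between jam and the fingers below 0.1 N).
It fails at once if the feed lever is thrown while the guard is not shut (value of joint feed_lever above 0.5 rad and value of joint guard above 0.03 m).
It fails at once if a sleeve is lifted out of or knocked off the channel (z of any of sleeve0_center, sleeve1_center, sleeve2_center in the frame of chute above 0.14 m or x of any of sleeve0_center, sleeve1_center, sleeve2_center in the frame of chute above 0.03 m or x of any of sleeve0_center, sleeve1_center, sleeve2_center in the frame of chute below -0.03 m).
It fails at once if the tin, spanner or oil bottle is moved by more than 40 mm or knocked over (distance of any of tin, spanner, oil from where it was at the start of the episode above 0.04 m or angle between any of tin, oil's own z axis and vertical above 0.5 rad).
It also fails if it takes over 67 s, if anything falls off the work surface, if the arm or the gripper's body presses on something with over 40 N, if the wrist force passes 120 N, or if a joint passes its speed limit or range.

## Working session

There is one attempt and no reset: what is moved stays moved. The work goes in short steps, Python scripts to look and compute and a tool call to move; the robot and the scene stay as the last step left them, time stands still between calls to the robot, and variables do not carry over. Pictures are saved under pics/ and viewed, and the job is handed in when it is done.

Besides the shell and the picture viewer there is one more tool, called after "Call:" in YAML: its name, and indented under it one key for each argument. send_rows: Moves the arm, as the interface text tells. Its arguments: {"type":"object","properties":{"rows":{"type":"array","items":{"type":"object","properties":{"translation":{"type":"array","items":{"type":"number"}},"rotation":{"type":"array","items":{"type":"number"}}}}},"grip":{"type":"number"},"squeeze":{"type":"number"}},"required":["rows"]}

```bash
ls; mkdir -p pics
cat > h.py <<'E'
import numpy as np, cv2
from plant import bot
def K(c):
    f=c["pixels"].shape[0]/2/np.tan(np.radians(c["fovy"])/2)
    return np.array([[f,0,c["cx"]],[0,f,c["cy"]],[0,0,1.]])
def proj(c,P):
    V=np.array(c["view"]);P=np.atleast_2d(np.array(P,float))
    r=cv2.Rodrigues(V[:3,:3])[0]
    return cv2.projectPoints(P,r,V[:3,3],K(c),np.array(c["distortion"],float))[0][:,0]  # col,row
def ray(c,rc):
    V=np.array(c["view"]);R=V[:3,:3];o=-R.T@V[:3,3]
    u=cv2.undistortPoints(np.array([[[rc[1],rc[0]]]],float),K(c),np.array(c["distortion"],float))[0,0]
    d=R.T@np.array([u[0],u[1],1.]);return o,d
def atz(c,rc,z):
    o,d=ray(c,rc);return o+d*(z-o[2])/d[2]
def tri(obs):
    A=np.zeros((3,3));b=np.zeros(3);
    for c,rc in obs:
        o,d=ray(c,rc);d=d/np.linalg.norm(d);M=np.eye(3)-np.outer(d,d);A+=M;b+=M@o
    p=np.linalg.solve(A,b)
    return p,[np.hypot(*(proj(c,p)[0][::-1]-np.array(rc))) for c,rc in obs]
def save(c,n):
    cv2.imwrite(f"pics/{n}.png",cv2.cvtColor(c["pixels"],cv2.COLOR_RGB2BGR))
E
python3 - <<'E'
from h import *
np.set_printoptions(precision=1,suppress=True)
cs={n:bot.camera(n) for n in("scene","top","wrist")}
for n,c in cs.items(): save(c,n+"0")
for nm in ["chute","chute_stop","gauge_bar","jam_center","sleeve0_center","sleeve1_center","sleeve2_center","guard_handle","feed_lever_tip","tray","tin","spanner","oil"]:
    print(nm)
    for n,c in cs.items():
        print("  ",n,[(np.round(d["point"],1).tolist(),round(d["p"],2)) for d in bot.tip_of(c,nm)[:4]])
print(bot.get_obs())
for n,c in cs.items():
  V=np.array(c["view"]);print(n,-V[:3,:3].T@V[:3,3])
E
```

```text
pics
chute
   scene [([193.6, 277.6], 0.74), ([176.2, 273.6], 0.26), ([275.6, 388.7], 0.26)]
   top [([225.9, 255.4], 0.64)]
   wrist []
chute_stop
   scene [([181.0, 212.2], 0.56)]
   top [([213.9, 318.5], 0.91)]
   wrist []
gauge_bar
   scene [([171.5, 259.7], 0.79)]
   top [([222.0, 271.6], 0.82)]
   wrist []
jam_center
   scene [([302.2, 246.2], 0.88), ([221.3, 158.9], 0.61), ([177.9, 271.2], 0.45), ([191.3, 226.6], 0.23)]
   top [([221.1, 256.6], 0.82), ([169.8, 354.5], 0.66)]
   wrist []
sleeve0_center
   scene [([169.6, 369.8], 0.74), ([183.7, 293.5], 0.68)]
   top [([226.4, 242.4], 0.58), ([284.7, 163.6], 0.54)]
   wrist [([269.7, 54.3], 0.66)]
sleeve1_center
   scene [([178.6, 304.1], 0.55), ([178.8, 150.4], 0.21)]
   top []
   wrist []
sleeve2_center
   scene [([179.4, 318.5], 0.53), ([181.5, 293.4], 0.32)]
   top [([230.1, 210.9], 0.86), ([224.1, 242.9], 0.32), ([222.2, 224.1], 0.21)]
   wrist []
guard_handle
   scene [([178.3, 308.4], 0.33)]
   top [([209.3, 251.7], 0.58)]
   wrist []
feed_lever_tip
   scene [([191.1, 224.2], 0.66), ([219.2, 122.9], 0.4)]
   top [([179.5,
[... 186 characters left out ...]
, 0.82)]
   top [([224.0, 395.5], 0.75), ([226.2, 206.8], 0.64)]
   wrist []
spanner
   scene [([275.8, 387.0], 0.83)]
   top [([224.4, 255.8], 0.4)]
   wrist []
oil
   scene [([220.5, 124.7], 0.68)]
   top [([166.8, 391.9], 0.66)]
   wrist []
{'t': 2.1, 'joint_positions': array([ 1. ,  0.2,  1.6,  0. ,  1.3, -0.2]), 'dq': array([-0.,  0.,  0., -0., -0.,  0.]), 'effort': array([ -0. , -41.6, -31.5,   0.1,   0. ,  -0. ]), 'tool_pos': array([263.7, 594.1, 186.6]), 'tool_rot': array([-1.4, -0.9,  0.9]), 'wrist_force': array([-0.4, -0.7,  0. ]), 'moment': array([-0.1,  0. , -0.1]), 'grip_width': 0.9980974880375867}
scene [1088.1  123.9  909.5]
top [ 317.5    7.8 1328.8]
wrist [192.1 627.5 384.4]
```

View images.

View pics/scene0.png

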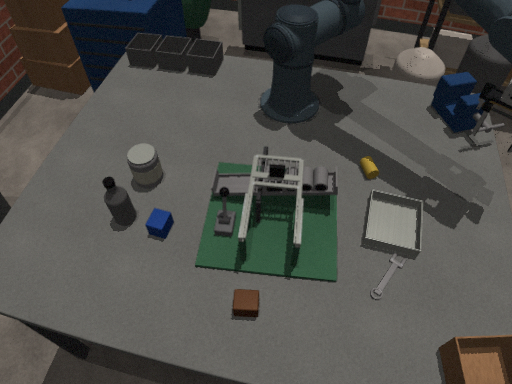

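View pics/top0.png

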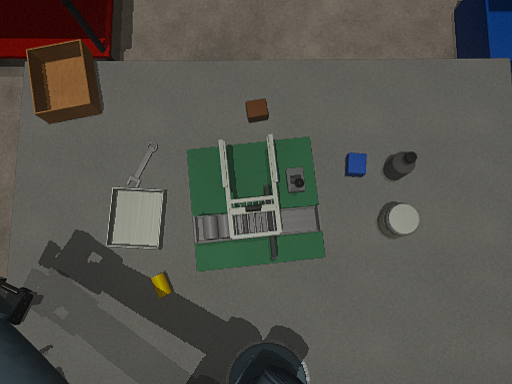

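View pics/wrist0.png

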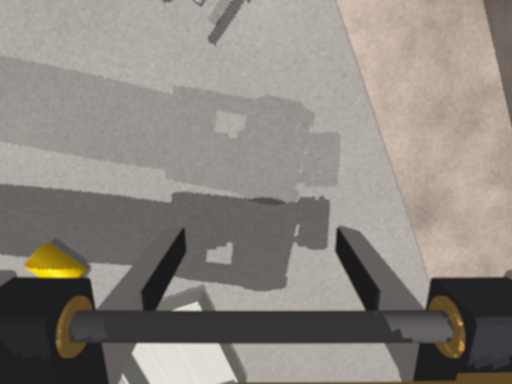

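Run:
```python
import cv2
a=cv2.imread('pics/scene0.png');cv2.imwrite('pics/scene0z.png',cv2.resize(a[140:260,100:400],None,fx=2.6,fy=2.6,interpolation=cv2.INTER_CUBIC))
a=cv2.imread('pics/top0.png');cv2.imwrite('pics/top0z.png',cv2.resize(a[150:290,170:350],None,fx=4,fy=4,interpolation=cv2.INTER_CUBIC))
```

```text
(no output)
```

View pics/scene0z.png

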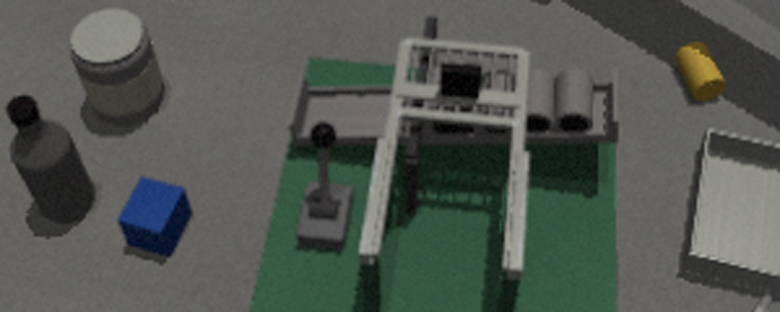

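View pics/top0z.png

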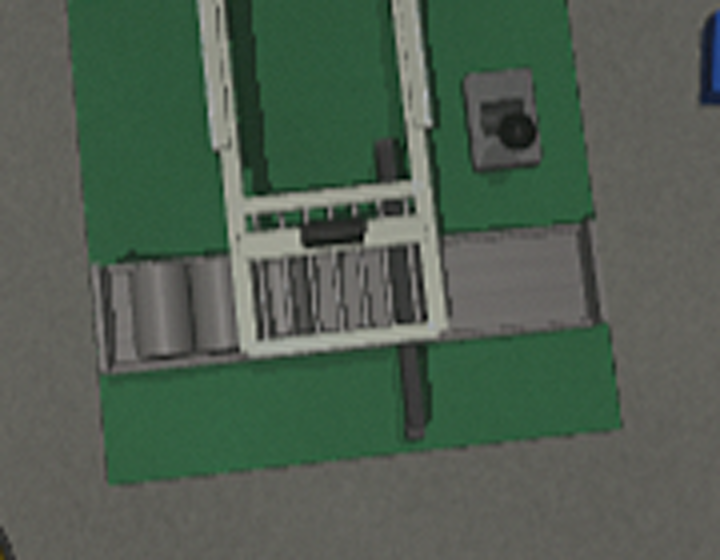

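```bash
cat >> h.py <<'E'
import json
def chute():
    x=json.load(open('pose.json'));return x
def c2w(P,x=None):
    x=x or chute();c,s=np.cos(x[2]),np.sin(x[2]);P=np.atleast_2d(np.array(P,float))
    return np.c_[x[0]+c*P[:,0]-s*P[:,1],x[1]+s*P[:,0]+c*P[:,1],P[:,2]]
E
python3 - <<'E'
from h import *
from scipy.optimize import least_squares
np.set_printoptions(precision=2,suppress=True)
cs={n:bot.camera(n) for n in("scene","top")}
D=[(-110,180),(-110,-190),(250,180),(250,-190)]
ob={"top":[(197,271),(325.5,256.3),(187,151),(309.5,137)],"scene":[(338,169),(221,163),(338.5,275),(197,266)]}
ball={"top":(299.5,182.8),"scene":(223.8,191.9)}
stop={"top":(318.5,213.9),"scene":(212.2,181)}
def f(p):
    r=[]
    for n,c in cs.items():
        P=[(x,y,p[3]) for x,y in D]+[(72,-130,122),(0,-176,54)]
        o=np.array(ob[n]+[ball[n],stop[n]])
        r.append(proj(c,c2w(P,list(p[:3])))-o)
    return np.concatenate(r)
s=least_squares(lambda p:f(p).ravel(),[430,0,.1,5],loss='soft_l1')
print(s.x,s.cost);print(f(s.x))
json.dump(list(s.x[:3]),open('pose.json','w'))
# overlay
x=list(s.x[:3])
pts={'d':[(a,b,s.x[3]) for a,b in D],'g':[(-52,-68,137),(-52,68,137),(52,-68,137),(52,68,137)],'ball':[(72,-130,122)],'o':[(0,0,65)],'stop':[(0,-176,54)],'h':[(20,0,137),(20,0,177)],'tr':[(100,73,146),(230,73,146),(100,-73,146),(230,-73,146)]}
for n,c in cs.items():
    im=cv2.cvtColor(c["pixels"],cv2.COLOR_RGB2BGR);k=4
    im=cv2.resize(im,None,fx=k,fy=k,interpolation=cv2.INTER_CUBIC)
    for q in pts.values():
        for u in proj(c,c2w(q,x)): cv2.circle(im,tuple(int(v*k+k/2) for v in u),5,(0,0,255),1)
    im=im[520:1120,690:1390] if n=="top" else im[540:1140,750:1400]
    cv2.imwrite(f"pics/ov_{n}.png",im)
# tray
for nm,rc in [("tray_top",None)]:
    pass
t=cs["top"];sc=cs["scene"]
print("tray",atz(t,(216.6,141.4),0),atz(sc,(228.1,393.4),0), tri([(t,(216.6,141.4)),(sc,(228.1,393.4))]))
# top rim corners of tray by eye in top image
print("rim",[atz(t,(r,c),40) for r,c in[(187,111),(189,166),(246,107),(249,161)]])
print("tin",atz(t,(219,403),110),"oil",atz(t,(166.8,391.9),0),"spanner",atz(t,(165,143),0))
print("lay",[atz(t,q,20) for q in[(111,257),(165,356),(285,163)]])
E
```

```text
[432.56  31.83   0.13  11.58] 30.508191176991403
[[-3.15  2.04]
 [-4.15 -1.11]
 [-0.66  3.89]
 [-1.99 -0.21]
 [ 1.17 -4.07]
 [ 2.17  0.12]
 [ 0.81  0.98]
 [ 0.74 -1.45]
 [-2.34 -0.73]
 [-1.81 -2.72]
 [-0.28  6.18]
 [-1.2   2.04]]
tray [461.02 366.68   0.  ] [462.71 383.71   0.  ] (array([461.77, 376.09,  -3.3 ]), [np.float64(2.89398946150661), np.float64(2.98770036160496)])
rim [array([542.62, 446.65,  40.  ]), array([536.06, 288.2 ,  40.  ]), array([373.97, 449.55,  40.  ]), array([364.92, 297.11,  40.  ])]
tin [ 439.86 -364.65  110.  ] oil [ 606.6  -373.75    0.  ] spanner [615.92 367.85   0.  ]
lay [array([775.26,  26.42,  20.  ]), array([ 608.22, -263.52,   20.  ]), array([264.86, 292.67,  20.  ])]
```

View pics/ov_top.png

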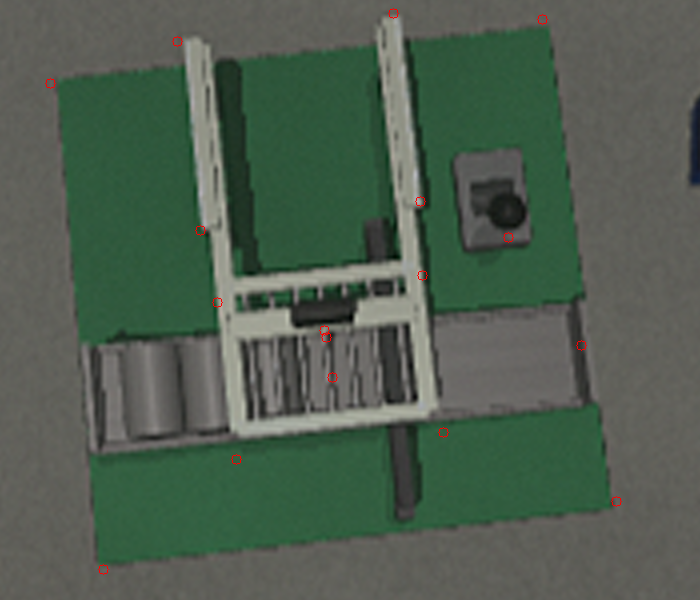

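View pics/ov_scene.png

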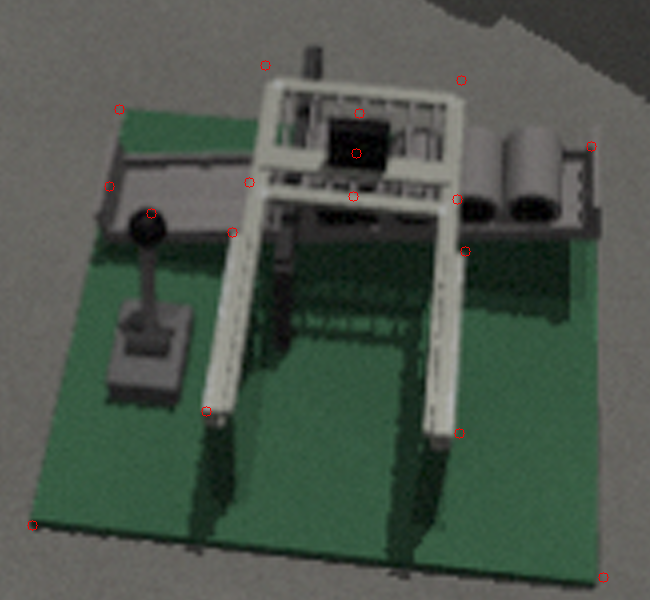

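```bash
cat > fit.py <<'E'
from h import *
from scipy.optimize import least_squares
np.set_printoptions(precision=2,suppress=True)
cs={n:bot.camera(n) for n in("scene","top")}
T=lambda u,v:((u+690)/4-.5,(v+520)/4-.5)
S=lambda u,v:((u+750)/4-.5,(v+540)/4-.5)
O=[("top",(250,180,'d'),T(58,81)),("top",(250,-190,'d'),T(550,27)),("top",(-110,-190,'d'),T(610,511)),("top",(-110,180,'d'),T(97,564)),
("scene",(250,-190,'d'),S(37,519)),("scene",(250,180,'d'),S(598,579)),("scene",(-110,-190,'d'),S(125,109)),
("top",(230,73,146),T(197,41)),("top",(230,-73,146),T(390,18)),("scene",(230,73,146),S(441,436)),("scene",(230,-73,146),S(215,413)),
("top",(0,-176,54),(318.5,213.9)),("scene",(0,-176,54),(212.2,181))]
def f(p):
    r=[]
    for n,P,o in O:
        P=(P[0],P[1],p[3] if P[2]=='d' else P[2])
        r.append(proj(cs[n],c2w([P],list(p[:3])))[0]-o)
    return np.array(r)
s=least_squares(lambda p:f(p).ravel(),[430,0,.1,5],loss='soft_l1')
print(s.x,s.cost);print(f(s.x))
x=list(s.x[:3]);json.dump(x,open('pose.json','w'))
g=0
for n,c in cs.items():
    im=cv2.cvtColor(c["pixels"],cv2.COLOR_RGB2BGR);k=4
    im=cv2.resize(im,None,fx=k,fy=k,interpolation=cv2.INTER_CUBIC)
    pts=[(-52,-68,137),(-52,68,137),(52,-68,137),(52,68,137),(72,-130,122),(0,0,65),(0,-176,54),(20,0,137),(20,0,177),(100,73,146),(230,73,146),(100,-73,146),(230,-73,146),(-110,180,s.x[3]),(-36,-176,44),(36,-176,44)]
    for u in proj(c,c2w(pts,x)): cv2.circle(im,tuple(int(v*k+k/2) for v in u),5,(0,0,255),1)
    im=im[520:1120,690:1390] if n=="top" else im[540:1140,750:1400]
    cv2.imwrite(f"pics/ov2_{n}.png",im)
E
python3 fit.py
```

```text
[431.75  32.66   0.11   8.95] 18.46480652452896
[[-0.58 -0.22]
 [-0.52 -0.55]
 [ 0.82 -0.81]
 [ 0.59  0.7 ]
 [-2.14  0.41]
 [-0.22  0.85]
 [-0.21 -0.21]
 [-3.61 -0.33]
 [ 2.19 -0.65]
 [ 3.11 -0.42]
 [-3.31 -1.17]
 [-1.33  3.44]
 [ 2.71 -0.9 ]]
```

View pics/ov2_top.png

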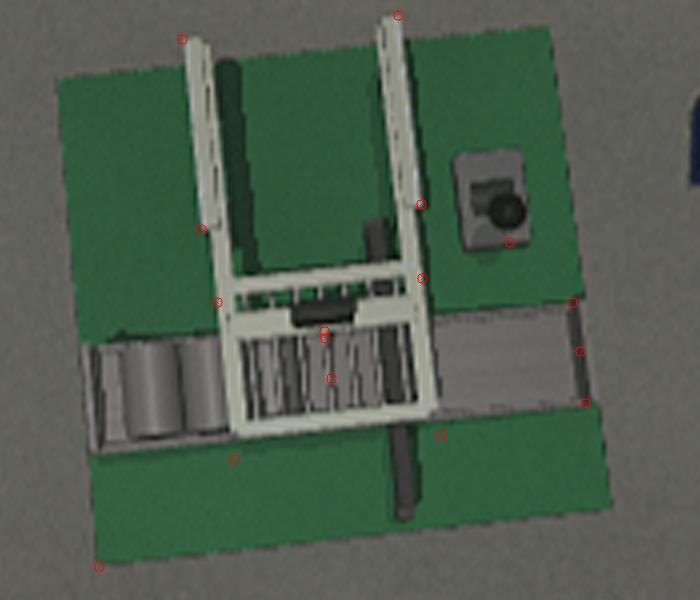

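View pics/ov2_scene.png

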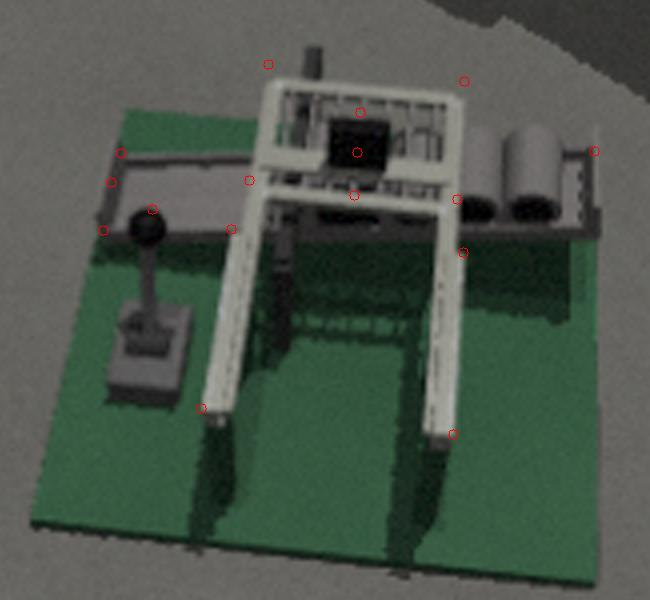

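```bash
sed -i 's/T(197,41)/T(185,41)/;s/T(390,18)/T(402,18)/;s/S(441,436)/S(453,438)/;s/S(215,413)/S(203,412)/;/("top",(0,-176,54)/d' fit.py; sed -i 's/S(203,412)),$/S(203,412))]/' fit.py
cat >> fit.py <<'E'
from scipy.spatial.transform import Rotation as R
o=bot.get_obs();print(o['t'])
M=R.from_rotvec(o['tool_rot']).as_matrix();print(M)
cx=c2w([(1,0,0)])[0]-c2w([(0,0,0)])[0]
for sgn in(1,-1):
    X=sgn*cx;Y=np.array([0,0,-1.]);Z=np.cross(X,Y)
    D=np.c_[X,Y,Z]@M.T;print(sgn,R.from_matrix(D).as_rotvec())
# guard opening from front edge, handle
for u,v in[(238,433),(437,410)]:
    p=atz(cs["top"],T(u,v)[::-1],137)
    a=x[2];d=p-np.array([x[0],x[1],0]);print("front edge chute",np.cos(a)*d[0]+np.sin(a)*d[1],-np.sin(a)*d[0]+np.cos(a)*d[1])
h=bot.tip_of(cs["top"],"guard_handle");print(h[:2])
for z in(160,):print("handle",atz(cs["top"],T(323,312)[::-1],z))
print(tri([(cs["top"],T(507,212)[::-1]),(cs["scene"],S(147,228)[::-1])]))
for g in(0,.017,.14): print(g,c2w([(20+g*1000,0,157)]))
E
python3 fit.py
```

```text
[431.16  33.58   0.11   8.11] 3.9840288880922072
[[-0.47 -0.27]
 [-0.42 -0.03]
 [ 0.33 -0.26]
 [ 0.1   0.63]
 [-2.06  0.06]
 [-0.36  1.1 ]
 [ 0.35 -0.32]
 [-0.57 -0.29]
 [-0.73 -0.35]
 [ 0.07 -0.98]
 [-0.3  -1.24]]
2.4
[[ 0.41  0.   -0.91]
 [ 0.91  0.    0.41]
 [ 0.   -1.   -0.  ]]
1 [-0.    0.   -1.05]
-1 [-0.   -0.    2.09]
front edge chute -35.028265985965845 62.5068325568877
front edge chute -34.24529812095518 -68.25050867506934
[{'point': [207.6, 251.0], 'p': 0.85}]
handle [466.14  35.99 160.  ]
(array([537.09, -86.33, 128.  ]), [np.float64(0.06391725162491152), np.float64(0.06612835346612184)])
0 [[451.05  35.67 157.  ]]
0.017 [[467.95  37.46 157.  ]]
0.14 [[590.28  50.36 157.  ]]
```

Call:
send_rows:
  rows:
    - {"translation": [0.015, -0.042, 0.015], "rotation": [0, 0, -0.14]}
    - {"translation": [0.03, -0.084, 0.03], "rotation": [0, 0, -0.28]}
    - {"translation": [0.045, -0.126, 0.045], "rotation": [0, 0, -0.42]}
    - {"translation": [0.06, -0.168, 0.06], "rotation": [0, 0, -0.56]}
    - {"translation": [0.075, -0.21, 0.065], "rotation": [0, 0, -0.7]}
  grip: 0.06
  squeeze: 20

```text
t: 2.95
tool_pos: [339.7, 383.0, 253.6]
tool_rot: [-1.541, -0.354, 0.349]
wrist_force: [0.4, 0.2, -0.1]
grip_width: 0.647
```

Call:
send_rows:
  rows:
    - {"translation": [0.015, -0.042, 0], "rotation": [0, 0, -0.12]}
    - {"translation": [0.03, -0.084, 0], "rotation": [0, 0, -0.24]}
    - {"translation": [0.045, -0.126, 0], "rotation": [0, 0, -0.35]}
    - {"translation": [0.06, -0.168, 0], "rotation": [0, 0, -0.35]}
    - {"translation": [0.075, -0.21, 0], "rotation": [0, 0, -0.35]}

```text
t: 3.45
tool_pos: [414.1, 172.4, 251.9]
tool_rot: [-1.569, -0.082, 0.08]
wrist_force: [0.3, 0.5, 1.0]
grip_width: 0.636
```

Call:
send_rows:
  rows:
    - {"translation": [0.015, -0.042, 0]}
    - {"translation": [0.03, -0.084, 0]}
    - {"translation": [0.045, -0.115, 0]}
    - {"translation": [0.054, -0.137, 0]}
    - {"translation": [0.054, -0.137, 0]}

```text
invalid input at $.rows[0]: expected keys translation, rotation
```

Call:
send_rows:
  rows:
    - {"translation": [0.015, -0.042, 0], "rotation": [0, 0, 0]}
    - {"translation": [0.03, -0.084, 0], "rotation": [0, 0, 0]}
    - {"translation": [0.045, -0.115, 0], "rotation": [0, 0, 0]}
    - {"translation": [0.054, -0.137, 0], "rotation": [0, 0, 0]}
    - {"translation": [0.054, -0.137, -0.03], "rotation": [0, 0, 0]}

```text
t: 3.95
tool_pos: [471.4, 34.1, 225.4]
tool_rot: [-1.572, -0.085, 0.071]
wrist_force: [-1.2, 0.1, -0.2]
grip_width: 0.64
```

Run:
```python
from h import *
c=bot.camera("wrist");save(c,"w1");o=bot.get_obs();print(o['tool_pos'],o['tool_rot'],o['grip_width'])
for n in("guard_handle","jam_center"):
  for d in bot.tip_of(c,n)[:3]:print(n,d['point'],d['p'],atz(c,d['point'],157 if n[0]=='g' else 91))
print(proj(c,c2w([(37,0,157),(37,0,177),(0,0,91)])))
```

```text
[466.5319981   35.89022042 217.46908349] [-1.568527   -0.07529764  0.08198638] 0.6346830234866208
guard_handle [196.7, 253.7] 0.96 [466.11015348  37.96658126 157.        ]
guard_handle [60.9, 217.4] 0.56 [426.63727335 147.73750203 157.        ]
jam_center [194.2, 482.7] 0.85 [725.61319994  47.0898633   91.        ]
jam_center [187.2, 220.7] 0.77 [429.64251453  26.44430053  91.        ]
jam_center [360.7, 325.1] 0.68 [ 582.73605398 -197.80635059   91.        ]
[[255.69143279 197.43375866]
 [255.55360916 204.0778221 ]
 [222.48938893 181.08827872]]
```

View pics/w1.png

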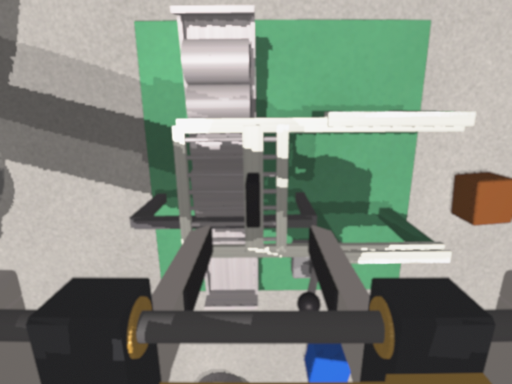

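The wrist view shows the black handle at (254,197), within 2 px of the fitted position; the jammed grey box lies under the grille at (221,187), next to the gauge bar. Descending onto the handle.

Call:
send_rows:
  rows:
    - {"translation": [0, 0, -0.03], "rotation": [0, 0, 0]}
    - {"translation": [-0.001, 0.001, -0.05], "rotation": [0, 0, 0]}
    - {"translation": [-0.001, 0.001, -0.061], "rotation": [0, 0, 0]}
    - {"translation": [-0.001, 0.001, -0.061], "rotation": [0, 0, 0]}
    - {"translation": [-0.001, 0.001, -0.061], "rotation": [0, 0, 0]}

```text
t: 4.6
tool_pos: [467.5, 38.2, 161.9]
tool_rot: [-1.57, -0.083, 0.08]
wrist_force: [-0.4, -0.7, -0.1]
grip_width: 0.641
```

Call:
send_rows:
  rows:
    - {"translation": [0, 0, 0], "rotation": [0, 0, 0]}
    - {"translation": [0, 0, 0], "rotation": [0, 0, 0]}
    - {"translation": [0, 0, 0], "rotation": [0, 0, 0]}
    - {"translation": [0, 0, 0], "rotation": [0, 0, 0]}
    - {"translation": [0, 0, 0], "rotation": [0, 0, 0]}
  grip: 0.004

```text
t: 5.1
tool_pos: [466.8, 38.1, 160.7]
tool_rot: [-1.569, -0.081, 0.081]
wrist_force: [0.0, -0.1, 0.2]
grip_width: 0.246
```

Call:
send_rows:
  rows:
    - {"translation": [0, 0, 0], "rotation": [0, 0, 0]}
    - {"translation": [0, 0, 0], "rotation": [0, 0, 0]}
    - {"translation": [0.01, 0.001, 0], "rotation": [0, 0, 0]}
    - {"translation": [0.03, 0.0032, 0], "rotation": [0, 0, 0]}
    - {"translation": [0.05, 0.0053, 0], "rotation": [0, 0, 0]}

```text
t: 5.6
tool_pos: [517.2, 43.5, 160.5]
tool_rot: [-1.569, -0.08, 0.082]
wrist_force: [-2.6, -0.7, 3.6]
grip_width: 0.121
```

Call:
send_rows:
  rows:
    - {"translation": [0.02, 0.0021, 0], "rotation": [0, 0, 0]}
    - {"translation": [0.04, 0.0042, 0], "rotation": [0, 0, 0]}
    - {"translation": [0.06, 0.0064, 0], "rotation": [0, 0, 0]}
    - {"translation": [0.072, 0.0077, 0], "rotation": [0, 0, 0]}
    - {"translation": [0.075, 0.008, 0], "rotation": [0, 0, 0]}

```text
t: 6.1
tool_pos: [590.9, 51.3, 160.4]
tool_rot: [-1.569, -0.076, 0.087]
wrist_force: [-13.9, -1.5, 9.8]
grip_width: 0.121
```

Call:
send_rows:
  rows:
    - {"translation": [-0.001, 0, 0], "rotation": [0, 0, 0]}
    - {"translation": [-0.001, 0, 0], "rotation": [0, 0, 0]}
    - {"translation": [-0.001, 0, 0], "rotation": [0, 0, 0]}
    - {"translation": [-0.001, 0, 0.03], "rotation": [0, 0, 0]}
    - {"translation": [-0.001, 0, 0.07], "rotation": [0, 0, 0]}
  grip: 0.094

```text
t: 6.6
tool_pos: [589.1, 51.6, 228.6]
tool_rot: [-1.568, -0.077, 0.085]
wrist_force: [1.5, 0.5, 0.6]
grip_width: 0.51
```

Call:
send_rows:
  rows:
    - {"translation": [-0.04, -0.004, 0], "rotation": [0, 0, 0]}
    - {"translation": [-0.08, -0.009, 0], "rotation": [0, 0, 0]}
    - {"translation": [-0.12, -0.013, 0], "rotation": [0, 0, 0]}
    - {"translation": [-0.16, -0.017, 0], "rotation": [0, 0, 0]}
    - {"translation": [-0.16, -0.017, 0], "rotation": [0, 0, 0]}

```text
t: 7.1
tool_pos: [427.6, 34.6, 229.9]
tool_rot: [-1.569, -0.081, 0.08]
wrist_force: [-0.4, 0.3, 0.2]
grip_width: 0.932
```

Run:
```python
from h import *
cs={n:bot.camera(n) for n in("wrist","top")};c=cs["wrist"];o=bot.get_obs();print(o['t'],o['tool_pos'],o['tool_rot'],o['grip_width'])
save(c,"w2");save(cs["top"],"t2")
for n,k in cs.items():
  for d in bot.tip_of(k,"jam_center")[:3]:print(n,d['point'],d['p'],atz(k,d['point'],91.4))
  print(proj(k,c2w([(0,0,91.4)])))
V=cv2.imread("pics/w2.png");cv2.imwrite("pics/w2z.png",cv2.resize(V[90:300,150:370],None,fx=2.7,fy=2.7,interpolation=cv2.INTER_CUBIC))
```

```text
7.2 [430.9209943   34.33628921 231.04171825] [-1.56962605 -0.08235609  0.07859002] 0.9911227519295144
wrist [360.2, 351.9] 0.98 [ 575.41646372 -195.00194596   91.4       ]
wrist [192.6, 264.5] 0.69 [433.93994926  24.65768967  91.4       ]
wrist [65.9, 264.0] 0.36 [419.30397378 157.22352299  91.4       ]
[[262.87619778 184.71391594]]
top [164.9, 353.8] 0.8 [ 592.67703211 -242.64599206   91.4       ]
top [108.2, 258.3] 0.77 [758.53821703  21.69817414  91.4       ]
[[254.25366417 223.42829286]]
```

View pics/w2.png

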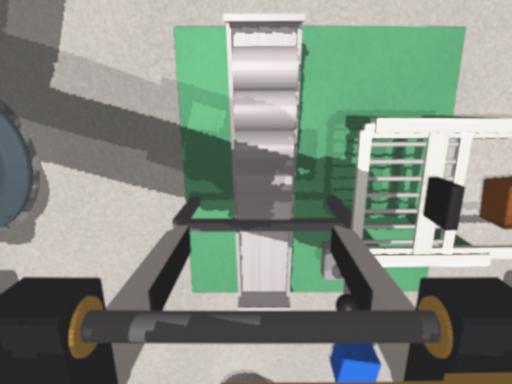

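View pics/w2z.png

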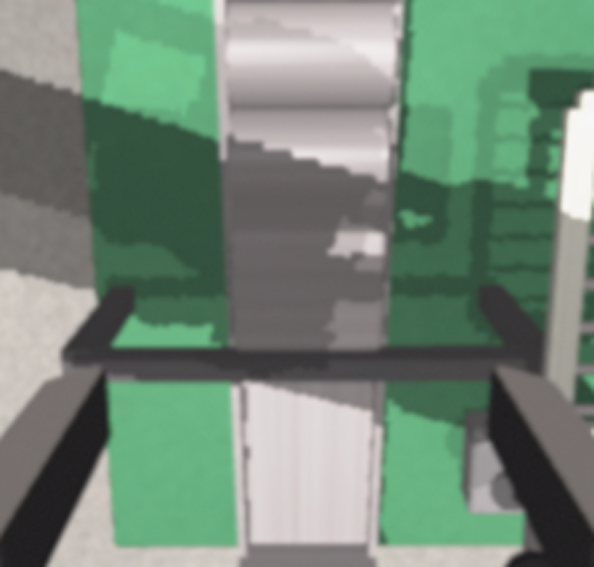

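Candidates are the blue block at wrist (355,360), the brown block at (498,200), and the bare steel box at (265,192), which sits in the channel between the first sleeve and the bar. Only the steel box is jammed in the chute against the bar, and the crop confirms it. Descending over it.

Call:
send_rows:
  rows:
    - {"translation": [0.001, 0, -0.04], "rotation": [0, 0, 0]}
    - {"translation": [0.001, -0.001, -0.08], "rotation": [0, 0, 0]}
    - {"translation": [0.001, -0.001, -0.11], "rotation": [0, 0, 0]}
    - {"translation": [0.001, -0.001, -0.13], "rotation": [0, 0, 0]}
    - {"translation": [0.001, -0.001, -0.139], "rotation": [0, 0, 0]}

```text
t: 7.8
tool_pos: [431.2, 33.7, 89.2]
tool_rot: [-1.568, -0.078, 0.084]
wrist_force: [-0.3, 0.0, 0.7]
grip_width: 0.998
```

Call:
send_rows:
  rows:
    - {"translation": [0, 0, 0], "rotation": [0, 0, 0]}
    - {"translation": [0, 0, 0], "rotation": [0, 0, 0]}
    - {"translation": [0, 0, 0], "rotation": [0, 0, 0]}
    - {"translation": [0, 0, 0], "rotation": [0, 0, 0]}
    - {"translation": [0, 0, 0], "rotation": [0, 0, 0]}
  grip: 0.03
  squeeze: 35

```text
t: 8.3
tool_pos: [431.6, 33.2, 92.4]
tool_rot: [-1.57, -0.081, 0.082]
wrist_force: [-3.4, -0.3, 4.1]
grip_width: 0.632
```

Call:
send_rows:
  rows:
    - {"translation": [0, 0, 0], "rotation": [0, 0, 0]}
    - {"translation": [0, 0, 0], "rotation": [0, 0, 0]}
    - {"translation": [0, 0, 0], "rotation": [0, 0, 0]}
    - {"translation": [0, 0, 0], "rotation": [0, 0, 0]}
    - {"translation": [0, 0, 0], "rotation": [0, 0, 0]}

```text
t: 8.8
tool_pos: [431.6, 33.2, 92.4]
tool_rot: [-1.57, -0.08, 0.082]
wrist_force: [-3.8, -1.3, 5.4]
grip_width: 0.634
```

Call:
send_rows:
  rows:
    - {"translation": [0, 0, 0.005], "rotation": [0, 0, 0]}
    - {"translation": [0, 0, 0.015], "rotation": [0, 0, 0]}
    - {"translation": [0, 0, 0.03], "rotation": [0, 0, 0]}
    - {"translation": [0, 0, 0.05], "rotation": [0, 0, 0]}
    - {"translation": [0, 0, 0.07], "rotation": [0, 0, 0]}

```text
t: 9.3
tool_pos: [431.0, 33.9, 162.0]
tool_rot: [-1.568, -0.08, 0.082]
wrist_force: [-0.2, -0.5, -4.9]
grip_width: 0.632
```

Call:
send_rows:
  rows:
    - {"translation": [0, 0, 0.025], "rotation": [0, 0, 0]}
    - {"translation": [0, 0, 0.05], "rotation": [0, 0, 0]}
    - {"translation": [0, 0, 0.06], "rotation": [0, 0, 0]}
    - {"translation": [0, 0, 0.06], "rotation": [0, 0, 0]}
    - {"translation": [0, 0, 0.06], "rotation": [0, 0, 0]}

```text
t: 9.8
tool_pos: [431.0, 33.7, 220.3]
tool_rot: [-1.568, -0.079, 0.082]
wrist_force: [0.1, -0.3, -5.8]
grip_width: 0.632
```

Run:
```python
from h import *
cs={n:bot.camera(n) for n in("wrist","top","scene")};o=bot.get_obs();print(o['t'],o['tool_pos'],o['wrist_force'],o['grip_width'])
for n,k in cs.items(): save(k,n+"3")
t=cs["top"]
a=cv2.imread("pics/top3.png")[150:290,80:330];cv2.imwrite("pics/top3z.png",cv2.resize(a,None,fx=3.1,fy=3.1,interpolation=cv2.INTER_CUBIC))
```

```text
9.95 [430.76674722  33.63082339 219.84474606] [ 0.30751918 -0.58743812 -6.03316278] 0.635145976727565
```

View pics/top3z.png

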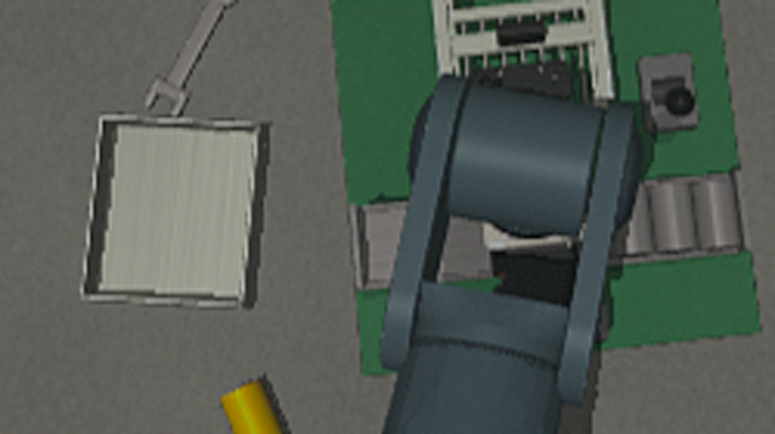

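View pics/scene3.png

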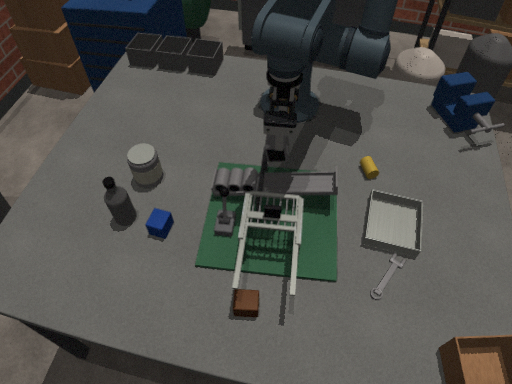

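View pics/wrist3.png

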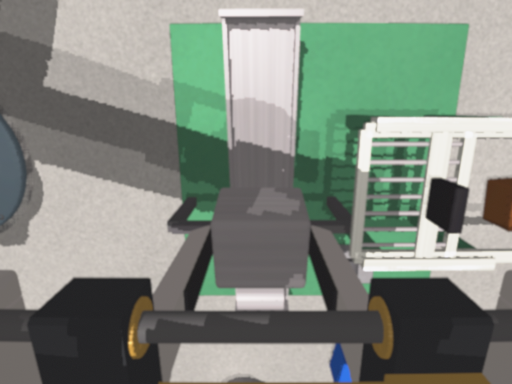

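Call:
send_rows:
  rows:
    - {"translation": [0.001, 0.02, 0], "rotation": [0, 0, 0]}
    - {"translation": [0.004, 0.055, 0], "rotation": [-0.03, -0.003, 0]}
    - {"translation": [0.006, 0.095, 0], "rotation": [-0.06, -0.006, 0]}
    - {"translation": [0.009, 0.135, 0], "rotation": [-0.09, -0.01, 0]}
    - {"translation": [0.012, 0.175, 0], "rotation": [-0.12, -0.013, 0]}

```text
t: 10.45
tool_pos: [443.1, 210.0, 220.5]
tool_rot: [-1.691, -0.087, 0.077]
wrist_force: [0.7, -0.4, -5.2]
grip_width: 0.632
```

Call:
send_rows:
  rows:
    - {"translation": [0.002, 0.04, -0.01], "rotation": [-0.03, -0.003, 0]}
    - {"translation": [0.004, 0.08, -0.03], "rotation": [-0.054, -0.005, 0]}
    - {"translation": [0.006, 0.12, -0.05], "rotation": [-0.054, -0.005, 0]}
    - {"translation": [0.009, 0.15, -0.07], "rotation": [-0.054, -0.005, 0]}
    - {"translation": [0.011, 0.162, -0.09], "rotation": [-0.054, -0.005, 0]}

```text
t: 10.95
tool_pos: [453.9, 373.0, 129.2]
tool_rot: [-1.743, -0.091, 0.079]
wrist_force: [0.8, -0.9, -5.9]
grip_width: 0.634
```

Run:
```python
from h import *
cs={n:bot.camera(n) for n in("top","scene")};o=bot.get_obs();print(o['t'],o['tool_pos'],o['tool_rot'],o['wrist_force'],o['grip_width'])
for n,k in cs.items(): save(k,n+"4")
a=cv2.imread("pics/scene4.png")[100:290,290:470];cv2.imwrite("pics/scene4z.png",cv2.resize(a,None,fx=3.1,fy=3.1,interpolation=cv2.INTER_CUBIC))
```

```text
11.05 [451.93889335 370.40574426 126.56414592] [-1.74734898 -0.08583269  0.08370206] [-0.6362229  -1.40236878 -6.71446348] 0.6312669937764778
```

View pics/scene4z.png

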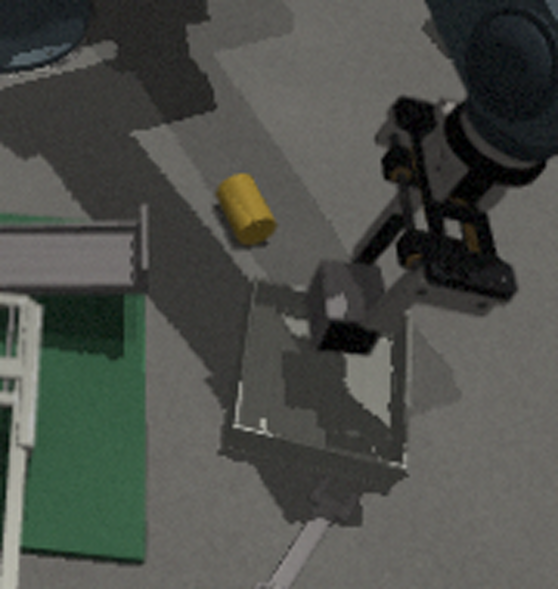

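View pics/top4.png

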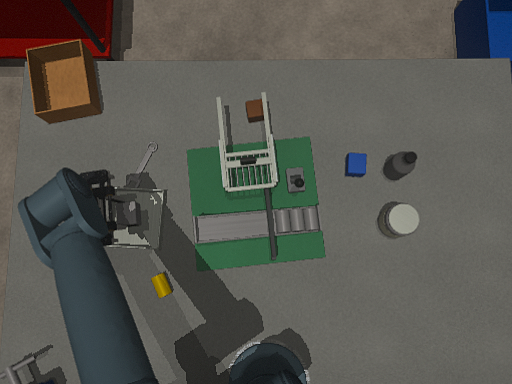

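The box is held level over the tray, and the sleeves are lined up at the end stop. Lowering it now.

Call:
send_rows:
  rows:
    - {"translation": [0, 0, -0.03], "rotation": [0, 0, 0]}
    - {"translation": [0, 0, -0.06], "rotation": [0, 0, 0]}
    - {"translation": [0, 0, -0.08], "rotation": [0, 0, 0]}
    - {"translation": [0, 0, -0.09], "rotation": [0, 0, 0]}
    - {"translation": [0, 0, -0.095], "rotation": [0, 0, 0]}

```text
t: 11.55
tool_pos: [454.7, 369.7, 36.1]
tool_rot: [-1.745, -0.089, 0.076]
wrist_force: [0.3, -0.2, -5.1]
grip_width: 0.632
```

Call:
send_rows:
  rows:
    - {"translation": [0, 0, -0.001], "rotation": [0, 0, 0]}
    - {"translation": [0, 0, -0.002], "rotation": [0, 0, 0]}
    - {"translation": [0, 0, -0.003], "rotation": [0, 0, 0]}
    - {"translation": [0, 0, -0.004], "rotation": [0, 0, 0]}
    - {"translation": [0, 0, -0.004], "rotation": [0, 0, 0]}

```text
t: 12.05
tool_pos: [454.8, 370.5, 32.8]
tool_rot: [-1.744, -0.09, 0.075]
wrist_force: [0.1, -0.3, -5.1]
grip_width: 0.633
```

Call:
send_rows:
  rows:
    - {"translation": [0, 0, -0.001], "rotation": [0, 0, 0]}
    - {"translation": [0, 0, -0.001], "rotation": [0, 0, 0]}
    - {"translation": [0, 0, -0.002], "rotation": [0, 0, 0]}
    - {"translation": [0, 0, -0.002], "rotation": [0, 0, 0]}
    - {"translation": [0, 0, -0.002], "rotation": [0, 0, 0]}

```text
t: 12.55
tool_pos: [454.8, 370.8, 31.0]
tool_rot: [-1.743, -0.09, 0.075]
wrist_force: [-1.8, 1.4, -1.2]
grip_width: 0.631
```

Call:
send_rows:
  rows:
    - {"translation": [0, 0, -0.001], "rotation": [0, 0, 0]}
    - {"translation": [0, 0, -0.001], "rotation": [0, 0, 0]}
    - {"translation": [0, 0, -0.001], "rotation": [0, 0, 0]}
    - {"translation": [0, 0, -0.001], "rotation": [0, 0, 0]}
    - {"translation": [0, 0, -0.001], "rotation": [0, 0, 0]}

```text
t: 13.05
tool_pos: [454.8, 370.8, 31.0]
tool_rot: [-1.744, -0.09, 0.075]
wrist_force: [-3.5, 0.9, 4.9]
grip_width: 0.634
```

Call:
send_rows:
  rows:
    - {"translation": [0, 0, 0], "rotation": [0, 0, 0]}
    - {"translation": [0, 0, 0], "rotation": [0, 0, 0]}
    - {"translation": [0, 0, 0], "rotation": [0, 0, 0]}
    - {"translation": [0, 0, 0], "rotation": [0, 0, 0]}
    - {"translation": [0, 0, 0], "rotation": [0, 0, 0]}
  grip: 0.094

```text
t: 13.55
tool_pos: [454.9, 370.3, 29.5]
tool_rot: [-1.744, -0.09, 0.075]
wrist_force: [0.0, -0.4, 0.1]
grip_width: 0.992
```

Call:
send_rows:
  rows:
    - {"translation": [0, -0.002, 0.015], "rotation": [0, 0, 0]}
    - {"translation": [0, -0.007, 0.04], "rotation": [0, 0, 0]}
    - {"translation": [0, -0.012, 0.08], "rotation": [0, 0, 0]}
    - {"translation": [0, -0.014, 0.12], "rotation": [0.05, 0.005, 0]}
    - {"translation": [0, -0.014, 0.16], "rotation": [0.1, 0.01, 0]}

```text
t: 14.05
tool_pos: [454.6, 356.5, 192.3]
tool_rot: [-1.641, -0.086, 0.078]
wrist_force: [0.0, 0.1, -0.6]
grip_width: 0.996
```

Run:
```python
from h import *
cs={n:bot.camera(n) for n in("wrist","scene")};o=bot.get_obs();print(o['t'],o['tool_pos'],o['tool_rot'],o['wrist_force'],o['grip_width'])
for n,k in cs.items(): save(k,n+"5")
a=cv2.imread("pics/scene5.png")[130:290,190:450];cv2.imwrite("pics/scene5z.png",cv2.resize(a,None,fx=3,fy=3,interpolation=cv2.INTER_CUBIC))
```

```text
14.15 [458.65956577 357.55984046 198.30131935] [-1.63704518 -0.0937782   0.06689099] [-0.21234037 -0.07414718  0.83533887] 0.99773933180008
```

View pics/scene5z.png

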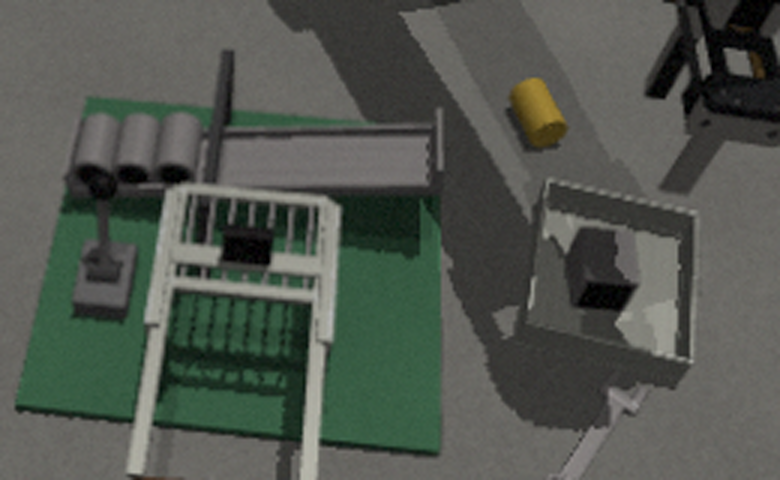

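View pics/wrist5.png

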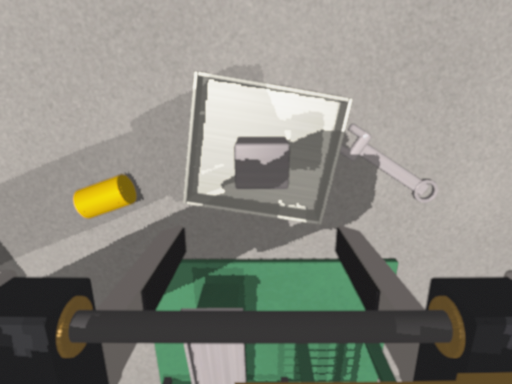

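Call:
send_rows:
  rows:
    - {"translation": [0.018, -0.04, 0.015], "rotation": [0.04, 0.004, 0]}
    - {"translation": [0.036, -0.08, 0.03], "rotation": [0.074, 0.008, 0]}
    - {"translation": [0.054, -0.12, 0.042], "rotation": [0.074, 0.008, 0]}
    - {"translation": [0.072, -0.16, 0.042], "rotation": [0.074, 0.008, 0]}
    - {"translation": [0.09, -0.2, 0.042], "rotation": [0.074, 0.008, 0]}
  grip: 0.06
  squeeze: 20

```text
t: 14.65
tool_pos: [545.2, 154.6, 232.4]
tool_rot: [-1.57, -0.082, 0.08]
wrist_force: [1.2, 0.4, 0.5]
grip_width: 0.65
```

Call:
send_rows:
  rows:
    - {"translation": [0.018, -0.04, 0], "rotation": [0, 0, 0]}
    - {"translation": [0.036, -0.08, 0], "rotation": [0, 0, 0]}
    - {"translation": [0.046, -0.105, 0], "rotation": [0, 0, 0]}
    - {"translation": [0.046, -0.105, 0], "rotation": [0, 0, 0]}
    - {"translation": [0.046, -0.105, 0], "rotation": [0, 0, 0]}

```text
t: 15.15
tool_pos: [590.4, 51.4, 231.4]
tool_rot: [-1.569, -0.08, 0.081]
wrist_force: [0.3, -0.1, -0.1]
grip_width: 0.638
```

Run:
```python
from h import *
c=bot.camera("wrist");save(c,"w6")
for i in range(3):
  o=bot.get_obs();print(o['tool_pos'],o['tool_rot'],o['grip_width'])
for d in bot.tip_of(c,"guard_handle")[:3]:print(d['point'],d['p'],atz(c,d['point'],157))
print(proj(c,c2w([(160,0,157)])))
```

```text
[590.2655761   52.12185319 231.49183876] [-1.56895903 -0.08085608  0.0816799 ] 0.6372782341842685
[590.2655761   52.12185319 231.49183876] [-1.56895903 -0.08085608  0.0816799 ] 0.6372782341842685
[590.2655761   52.12185319 231.49183876] [-1.56895903 -0.08085608  0.0816799 ] 0.6372782341842685
[200.9, 263.2] 0.93 [593.57304902  50.55894477 157.        ]
[[259.61620782 200.75672411]]
```

View pics/w6.png

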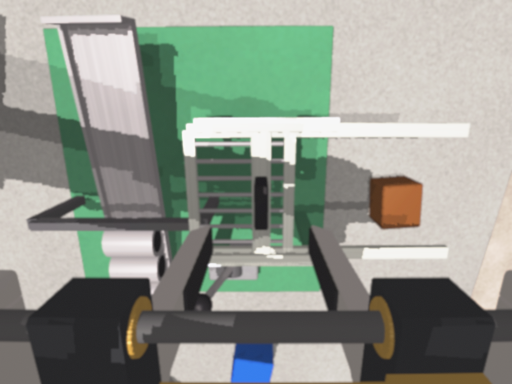

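The handle is at (263,201), between the jaws. Going down to grip it and slide it shut.

Call:
send_rows:
  rows:
    - {"translation": [0.001, 0, -0.03], "rotation": [0, 0, 0]}
    - {"translation": [0.002, 0, -0.055], "rotation": [0, 0, 0]}
    - {"translation": [0.002, 0, -0.07], "rotation": [0, 0, 0]}
    - {"translation": [0.002, 0, -0.07], "rotation": [0, 0, 0]}
    - {"translation": [0.002, 0, -0.07], "rotation": [0, 0, 0]}

```text
t: 15.75
tool_pos: [593.0, 52.0, 162.3]
tool_rot: [-1.569, -0.082, 0.081]
wrist_force: [-0.0, -0.3, 0.4]
grip_width: 0.64
```

Call:
send_rows:
  rows:
    - {"translation": [0, 0, 0], "rotation": [0, 0, 0]}
    - {"translation": [0, 0, 0], "rotation": [0, 0, 0]}
    - {"translation": [0, 0, 0], "rotation": [0, 0, 0]}
    - {"translation": [0, 0, 0], "rotation": [0, 0, 0]}
    - {"translation": [0, 0, 0], "rotation": [0, 0, 0]}
  grip: 0.004

```text
t: 16.25
tool_pos: [592.8, 51.3, 161.8]
tool_rot: [-1.569, -0.081, 0.081]
wrist_force: [0.3, -0.3, 0.6]
grip_width: 0.25
```

Call:
send_rows:
  rows:
    - {"translation": [0, 0, 0], "rotation": [0, 0, 0]}
    - {"translation": [0, 0, 0], "rotation": [0, 0, 0]}
    - {"translation": [-0.01, -0.001, 0], "rotation": [0, 0, 0]}
    - {"translation": [-0.03, -0.0032, 0], "rotation": [0, 0, 0]}
    - {"translation": [-0.05, -0.0053, 0], "rotation": [0, 0, 0]}

```text
t: 16.75
tool_pos: [542.7, 46.1, 161.5]
tool_rot: [-1.569, -0.083, 0.079]
wrist_force: [3.0, -0.3, 0.3]
grip_width: 0.12
```

Call:
send_rows:
  rows:
    - {"translation": [-0.025, -0.0026, 0], "rotation": [0, 0, 0]}
    - {"translation": [-0.05, -0.0053, 0], "rotation": [0, 0, 0]}
    - {"translation": [-0.07, -0.0074, 0], "rotation": [0, 0, 0]}
    - {"translation": [-0.083, -0.0088, 0], "rotation": [0, 0, 0]}
    - {"translation": [-0.09, -0.0095, 0], "rotation": [0, 0, 0]}

```text
t: 17.25
tool_pos: [452.1, 36.4, 161.5]
tool_rot: [-1.57, -0.082, 0.079]
wrist_force: [2.8, -0.3, -2.8]
grip_width: 0.124
```

Call:
send_rows:
  rows:
    - {"translation": [-0.001, 0, 0], "rotation": [0, 0, 0]}
    - {"translation": [-0.002, 0, 0], "rotation": [0, 0, 0]}
    - {"translation": [-0.003, 0, 0], "rotation": [0, 0, 0]}
    - {"translation": [-0.004, 0, 0], "rotation": [0, 0, 0]}
    - {"translation": [-0.004, 0, 0], "rotation": [0, 0, 0]}

```text
t: 17.75
tool_pos: [451.6, 36.4, 161.6]
tool_rot: [-1.57, -0.086, 0.075]
wrist_force: [12.6, -0.2, -9.9]
grip_width: 0.117
```

Call:
send_rows:
  rows:
    - {"translation": [0.003, 0, 0], "rotation": [0, 0, 0]}
    - {"translation": [0.003, 0, 0], "rotation": [0, 0, 0]}
    - {"translation": [0.003, 0, 0], "rotation": [0, 0, 0]}
    - {"translation": [0.003, 0, 0.03], "rotation": [0, 0, 0]}
    - {"translation": [0.003, 0, 0.07], "rotation": [0, 0, 0]}
  grip: 0.05

```text
t: 18.25
tool_pos: [449.8, 37.0, 230.2]
tool_rot: [-1.568, -0.076, 0.086]
wrist_force: [1.0, -0.5, 0.2]
grip_width: 0.504
```

Call:
send_rows:
  rows:
    - {"translation": [0.012, -0.042, 0], "rotation": [0, 0, 0]}
    - {"translation": [0.025, -0.084, 0], "rotation": [0, 0, 0]}
    - {"translation": [0.038, -0.127, 0], "rotation": [0, 0, 0]}
    - {"translation": [0.038, -0.127, 0], "rotation": [0, 0, 0]}
    - {"translation": [0.038, -0.127, 0], "rotation": [0, 0, 0]}
  grip: 0

```text
t: 18.75
tool_pos: [489.5, -90.8, 231.3]
tool_rot: [-1.568, -0.079, 0.08]
wrist_force: [-0.6, 0.7, 0.3]
grip_width: 0.145
```

Run:
```python
from h import *
cs={n:bot.camera(n) for n in("wrist","scene")};o=bot.get_obs();print(o['t'],o['tool_pos'],o['tool_rot'],o['wrist_force'],o['grip_width'])
for n,k in cs.items(): save(k,n+"7")
a=cv2.imread("pics/scene7.png")[110:290,180:360];cv2.imwrite("pics/scene7z.png",cv2.resize(a,None,fx=3.2,fy=3.2,interpolation=cv2.INTER_CUBIC))
```

```text
18.85 [489.36716938 -89.52940253 231.36553933] [-1.56864769 -0.08102764  0.082028  ] [ 0.06108434 -0.18399035  0.0238221 ] 0.059069402465645994
```

View pics/scene7z.png

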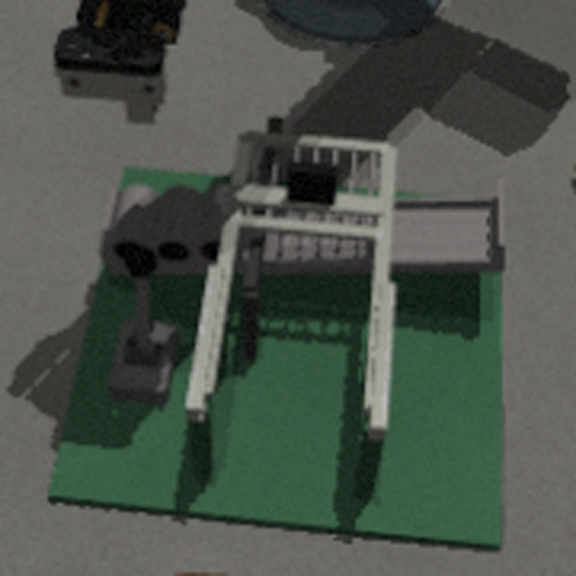

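View pics/wrist7.png

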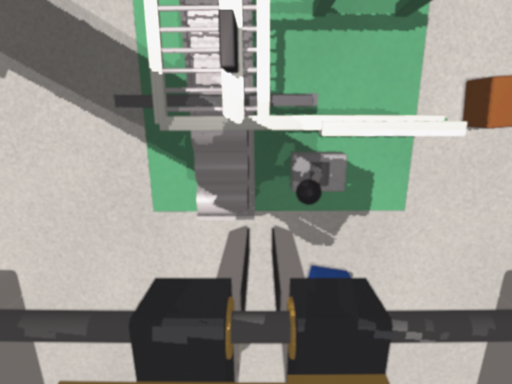

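The wrist view shows the guard shut, its handle at (229,40), and the ball at (308,192), +x of the closed fingers. Lowering beside the ball before pushing.

Call:
send_rows:
  rows:
    - {"translation": [0, 0, -0.035], "rotation": [0, 0, 0]}
    - {"translation": [0, 0, -0.07], "rotation": [0, 0, 0]}
    - {"translation": [0, 0, -0.1], "rotation": [0, 0, 0]}
    - {"translation": [0, 0, -0.113], "rotation": [0, 0, 0]}
    - {"translation": [0, 0, -0.113], "rotation": [0, 0, 0]}

```text
t: 19.35
tool_pos: [488.4, -88.9, 117.0]
tool_rot: [-1.567, -0.079, 0.085]
wrist_force: [0.2, -0.5, -0.1]
grip_width: 0.004
```

Call:
send_rows:
  rows:
    - {"translation": [0.01, 0.001, 0], "rotation": [0, 0, 0]}
    - {"translation": [0.02, 0.002, 0], "rotation": [0, 0, 0]}
    - {"translation": [0.03, 0.003, 0], "rotation": [0, 0, 0]}
    - {"translation": [0.04, 0.004, 0], "rotation": [0, 0, 0]}
    - {"translation": [0.05, 0.005, 0], "rotation": [0, 0, 0]}

```text
t: 19.85
tool_pos: [543.3, -85.7, 123.8]
tool_rot: [-1.57, -0.085, 0.077]
wrist_force: [-5.9, 3.9, 24.8]
grip_width: 0.002
```

Call:
send_rows:
  rows:
    - {"translation": [0.01, 0.001, 0], "rotation": [0, 0, 0]}
    - {"translation": [0.02, 0.002, 0], "rotation": [0, 0, 0]}
    - {"translation": [0.03, 0.003, 0], "rotation": [0, 0, 0]}
    - {"translation": [0.038, 0.004, 0], "rotation": [0, 0, 0]}
    - {"translation": [0.042, 0.004, 0], "rotation": [0, 0, 0]}

```text
t: 20.35
tool_pos: [586.1, -81.7, 122.4]
tool_rot: [-1.571, -0.087, 0.075]
wrist_force: [1.1, 1.7, 7.2]
grip_width: 0.006
```

Run:
```python
from h import *
cs={n:bot.camera(n) for n in("wrist","scene","top")};o=bot.get_obs();print(o['t'],o['tool_pos'],o['wrist_force'])
for n,k in cs.items(): save(k,n+"8")
a=cv2.imread("pics/scene8.png")[110:290,180:360];cv2.imwrite("pics/scene8z.png",cv2.resize(a,None,fx=3.2,fy=3.2,interpolation=cv2.INTER_CUBIC))
```

```text
20.5 [586.01721234 -81.73219237 122.20266083] [2.11300025 0.89428581 8.22956424]
```

View pics/scene8z.png

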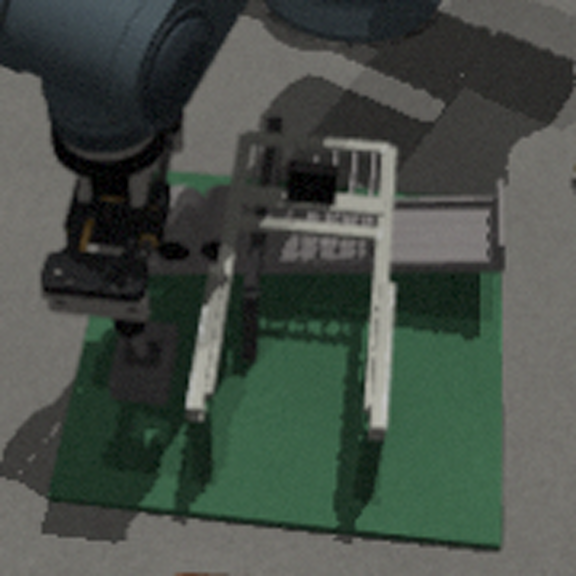

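View pics/wrist8.png

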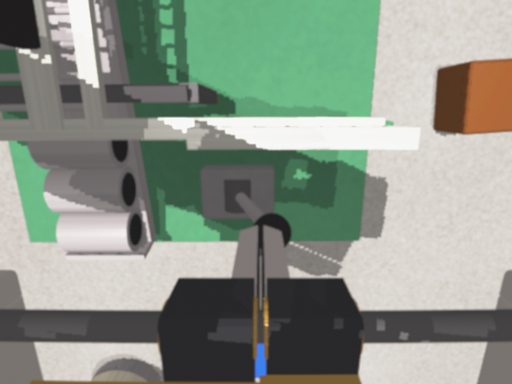

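```bash
cat >> h.py <<'E'
def ballx(c,rc):
    x=chute();a=x[2];o,d=ray(c,rc)
    Rz=np.array([[np.cos(a),np.sin(a),0],[-np.sin(a),np.cos(a),0],[0,0,1]])
    o=Rz@(o-np.array([x[0],x[1],0]));d=Rz@d
    return o+d*(-130-o[1])/d[1]
E
python3 - <<'E'
from h import *
cs={n:bot.camera(n) for n in("wrist","scene","top")}
for n,k in cs.items():
  for d in bot.tip_of(k,"feed_lever_tip")[:3]: print(n,d)
c=cs["wrist"]
for q in np.linspace(0,1,6):
  P=c2w([(120+100*np.sin(q-.5),-130,34+100*np.cos(q-.5))]);print(q,P,proj(c,P),proj(cs["scene"],P))
o=bot.get_obs();print(proj(c,[o['tool_pos'],o['tool_pos']-np.array([0,0,8])]))
a=cv2.imread("pics/wrist8.png")[150:300,180:340];cv2.imwrite("pics/wrist8z.png",cv2.resize(a,None,fx=4,fy=4,interpolation=cv2.INTER_CUBIC))
E
```

```text
wrist {'point': [232.3, 272.3], 'p': 0.57}
scene {'point': [211.0, 222.0], 'p': 0.65}
0.0 [[516.45332905 -88.14915392 121.75825619]] [[158.27204562 229.00616917]] [[225.32274386 186.66421248]]
0.2 [[534.74242162 -86.22021538 129.53364891]] [[182.28369059 233.29884036]] [[223.9347079  190.43717537]]
0.4 [[554.20316146 -84.16770397 133.50041653]] [[210.84408957 235.54887117]] [[222.52094329 195.60150878]]
0.6000000000000001 [[574.05971026 -82.07344686 133.50041653]] [[241.45337112 235.42042044]] [[221.1507744  201.96629267]]
0.8 [[593.52045009 -80.02093546 129.53364891]] [[271.18043873 232.9266325 ]] [[219.89636855 209.25143855]]
1.0 [[611.80954267 -78.09199692 121.75825619]] [[297.35287488 228.42667623]] [[218.8266243  217.10139194]]
[[259.34202966 230.15488738]
 [259.28577852 225.90832381]]
```

View pics/wrist8z.png

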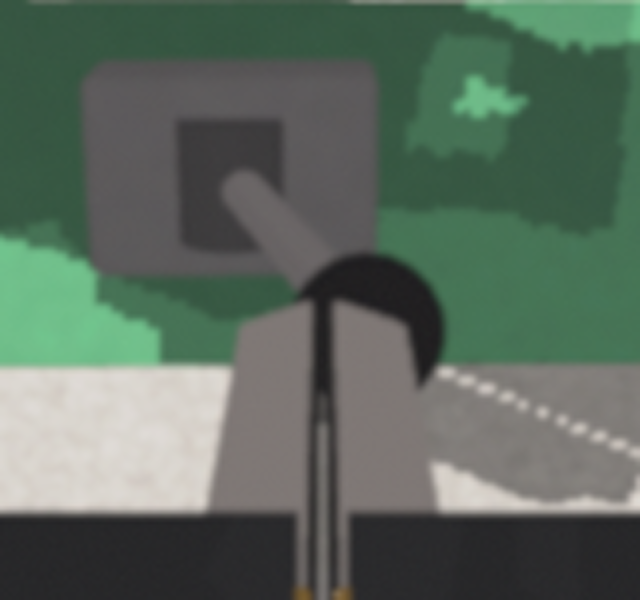

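Call:
send_rows:
  rows:
    - {"translation": [-0.02, -0.002, 0], "rotation": [0, 0, 0]}
    - {"translation": [-0.04, -0.004, 0], "rotation": [0, 0, 0]}
    - {"translation": [-0.06, -0.006, 0], "rotation": [0, 0, 0]}
    - {"translation": [-0.06, -0.006, 0], "rotation": [0, 0, 0]}
    - {"translation": [-0.06, -0.006, 0], "rotation": [0, 0, 0]}

```text
t: 21.3
tool_pos: [522.8, -87.6, 119.2]
tool_rot: [-1.57, -0.082, 0.08]
wrist_force: [0.4, 1.8, 0.6]
grip_width: 0.005
```

Run:
```python
from h import *
cs={n:bot.camera(n) for n in("wrist","scene")};o=bot.get_obs();print(o['t'],o['tool_pos'],o['wrist_force'],o['grip_width'])
for n,k in cs.items():
  save(k,n+"9")
  for d in bot.tip_of(k,"feed_lever_tip")[:3]: print(n,d)
c=cs["wrist"]
for q in np.linspace(0,1,6):
  P=c2w([(120+100*np.sin(q-.5),-130,34+100*np.cos(q-.5))]);print(q,proj(c,P),proj(cs["scene"],P))
a=cv2.imread("pics/wrist9.png")[130:300,180:390];cv2.imwrite("pics/wrist9z.png",cv2.resize(a,None,fx=3.5,fy=3.5,interpolation=cv2.INTER_CUBIC))
```

```text
21.4 [522.9719765  -87.56579945 119.03812282] [-0.05681403  0.11948527 -0.47521748] 0.0038622070201436262
wrist {'point': [232.1, 370.0], 'p': 0.8}
wrist {'point': [231.5, 172.6], 'p': 0.65}
wrist {'point': [193.3, 166.1], 'p': 0.6}
scene {'point': [211.7, 221.4], 'p': 0.45}
0.0 [[250.21585332 231.38833896]] [[225.32274386 186.66421248]]
0.2 [[277.87053142 235.82714157]] [[223.9347079  190.43717537]]
0.4 [[308.56569424 238.16207243]] [[222.52094329 195.60150878]]
0.6000000000000001 [[339.47336195 238.04779983]] [[221.1507744  201.96629267]]
0.8 [[367.61955893 235.50325061]] [[219.89636855 209.25143855]]
1.0 [[390.58833192 230.9038694 ]] [[218.8266243  217.10139194]]
```

View pics/wrist9z.png

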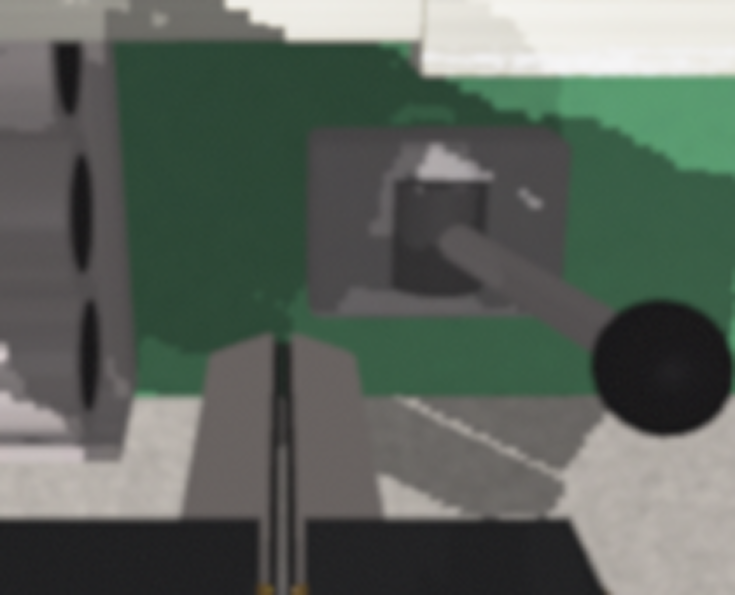

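Call:
send_rows:
  rows:
    - {"translation": [0, 0, -0.018], "rotation": [0, 0, 0]}
    - {"translation": [0.015, 0.0015, -0.018], "rotation": [0, 0, 0]}
    - {"translation": [0.03, 0.003, -0.018], "rotation": [0, 0, 0]}
    - {"translation": [0.042, 0.0045, -0.018], "rotation": [0, 0, 0]}
    - {"translation": [0.05, 0.005, -0.018], "rotation": [0, 0, 0]}

```text
t: 22.0
tool_pos: [572.6, -82.2, 100.4]
tool_rot: [-1.569, -0.081, 0.082]
wrist_force: [-1.3, -0.2, -0.5]
grip_width: 0.003
```

Call:
send_rows:
  rows:
    - {"translation": [0.004, 0, 0], "rotation": [0, 0, 0]}
    - {"translation": [0.008, 0.001, 0], "rotation": [0, 0, 0]}
    - {"translation": [0.011, 0.001, 0], "rotation": [0, 0, 0]}
    - {"translation": [0.014, 0.001, 0], "rotation": [0, 0, 0]}
    - {"translation": [0.014, 0.001, 0], "rotation": [0, 0, 0]}

```text
t: 22.5
tool_pos: [586.0, -81.5, 100.7]
tool_rot: [-1.569, -0.081, 0.08]
wrist_force: [-0.4, 1.2, -0.2]
grip_width: 0.012
```

Run:
```python
from h import *
cs={n:bot.camera(n) for n in("wrist","scene")};o=bot.get_obs();print(o['t'],o['tool_pos'],o['wrist_force'],o['grip_width'])
for n,k in cs.items():
  save(k,n+"10")
  for d in bot.tip_of(k,"feed_lever_tip")[:2]: print(n,d)
c=cs["wrist"]
for q in (.8,.85,.9,1):
  P=c2w([(120+100*np.sin(q-.5),-130,34+100*np.cos(q-.5))]);print(q,proj(c,P),proj(cs["scene"],P))
a=cv2.imread("pics/wrist10.png")[130:300,180:390];cv2.imwrite("pics/wrist10z.png",cv2.resize(a,None,fx=3.5,fy=3.5,interpolation=cv2.INTER_CUBIC))
```

```text
22.6 [585.86145185 -81.44866686 100.72973358] [-0.02841925  0.29018804  0.88398129] 0.0034060318651133706
wrist {'point': [241.5, 297.8], 'p': 0.72}
scene {'point': [216.7, 220.6], 'p': 0.49}
0.8 [[272.2280603 247.1626815]] [[219.89636855 209.25143855]]
0.85 [[279.97667569 246.0089605 ]] [[219.60909565 211.17620147]]
0.9 [[287.42441495 244.71049427]] [[219.33441659 213.13035522]]
1 [[301.2759261  241.72797425]] [[218.8266243  217.10139194]]
```

View pics/wrist10z.png

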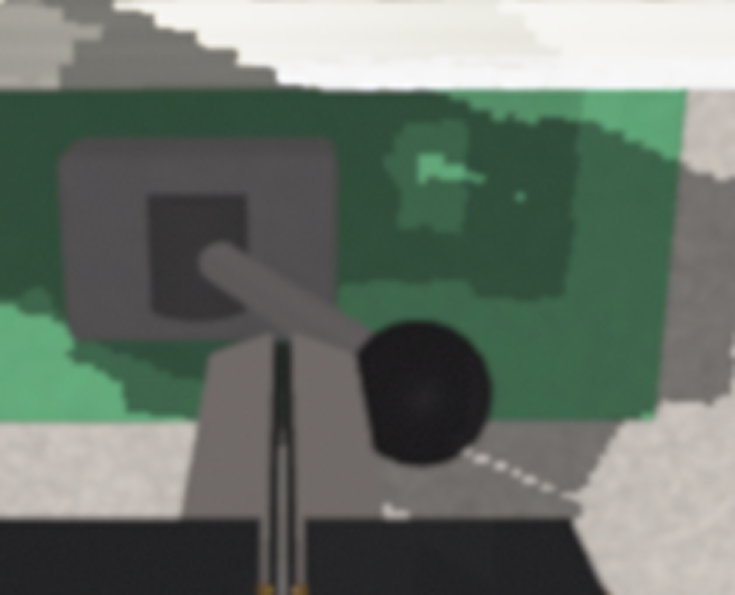

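Call:
send_rows:
  rows:
    - {"translation": [0.001, 0, 0], "rotation": [0, 0, 0]}
    - {"translation": [0.002, 0, 0], "rotation": [0, 0, 0]}
    - {"translation": [0.003, 0, 0], "rotation": [0, 0, 0]}
    - {"translation": [0.003, 0, 0], "rotation": [0, 0, 0]}
    - {"translation": [0.003, 0, 0], "rotation": [0, 0, 0]}

```text
t: 23.2
tool_pos: [588.8, -81.4, 100.6]
tool_rot: [-1.569, -0.081, 0.081]
wrist_force: [0.6, 0.4, -0.5]
grip_width: 0.006
```

Call:
send_rows:
  rows:
    - {"translation": [0.002, 0, 0], "rotation": [0, 0, 0]}
    - {"translation": [0.004, 0, 0], "rotation": [0, 0, 0]}
    - {"translation": [0.005, 0, 0], "rotation": [0, 0, 0]}
    - {"translation": [0.005, 0, 0], "rotation": [0, 0, 0]}
    - {"translation": [0.005, 0, 0], "rotation": [0, 0, 0]}

```text
t: 23.7
tool_pos: [590.4, -81.3, 100.0]
tool_rot: [-1.568, -0.074, 0.089]
wrist_force: [-11.9, 0.3, 6.4]
grip_width: 0.006
```

Force shows the lever is at its stop. Backing away and checking everything.

Call:
send_rows:
  rows:
    - {"translation": [-0.02, -0.002, 0], "rotation": [0, 0, 0]}
    - {"translation": [-0.05, -0.005, 0.01], "rotation": [0, 0, 0]}
    - {"translation": [-0.06, -0.006, 0.05], "rotation": [0, 0, 0]}
    - {"translation": [-0.06, -0.006, 0.095], "rotation": [0, 0, 0]}
    - {"translation": [-0.06, -0.006, 0.14], "rotation": [0, 0, 0]}

```text
t: 24.2
tool_pos: [533.3, -87.3, 242.1]
tool_rot: [-1.569, -0.081, 0.08]
wrist_force: [1.9, -0.4, 0.6]
grip_width: 0.006
```

Call:
send_rows:
  rows:
    - {"translation": [-0.01, 0.045, 0.01], "rotation": [0, 0, 0]}
    - {"translation": [-0.02, 0.09, 0.02], "rotation": [0, 0, 0]}
    - {"translation": [-0.03, 0.135, 0.03], "rotation": [0, 0, 0]}
    - {"translation": [-0.04, 0.18, 0.04], "rotation": [0, 0, 0]}
    - {"translation": [-0.05, 0.225, 0.05], "rotation": [0, 0, 0]}

```text
t: 24.7
tool_pos: [483.4, 139.4, 291.4]
tool_rot: [-1.569, -0.082, 0.079]
wrist_force: [1.1, -0.3, -0.0]
grip_width: 0.008
```

Call:
send_rows:
  rows:
    - {"translation": [-0.01, 0.045, 0], "rotation": [0, 0, 0]}
    - {"translation": [-0.02, 0.09, 0], "rotation": [0, 0, 0]}
    - {"translation": [-0.03, 0.11, 0], "rotation": [0, 0, 0]}
    - {"translation": [-0.03, 0.11, 0], "rotation": [0, 0, 0]}
    - {"translation": [-0.03, 0.11, 0], "rotation": [0, 0, 0]}

```text
t: 25.2
tool_pos: [453.9, 247.6, 290.7]
tool_rot: [-1.569, -0.082, 0.081]
wrist_force: [-0.8, -0.4, -0.3]
grip_width: 0.006
```

Run:
```python
from h import *
cs={n:bot.camera(n) for n in("wrist","scene","top")};o=bot.get_obs();print(o['t'],o['tool_pos'],o['wrist_force'])
for n,k in cs.items():
  save(k,n+"11")
  im=cv2.resize(cv2.imread(f"pics/{n}11.png"),None,fx=4,fy=4,interpolation=cv2.INTER_CUBIC)
  for P,col in [((168,-130,121.8),(0,0,255)),((-52,-68,137),(255,0,255)),((-52,68,137),(255,0,255)),((20,0,177),(255,0,255))]:
    u=proj(k,c2w([P]))[0];cv2.circle(im,tuple(int(v*4+2) for v in u),6,col,1)
  im=im[520:1120,690:1450] if n=="top" else im[540:1140,750:1500]
  cv2.imwrite(f"pics/f_{n}.png",im)
```

```text
25.35 [454.32041413 246.57952826 290.5828454 ] [0.09527647 0.147024   0.40620635]
```

View pics/f_scene.png

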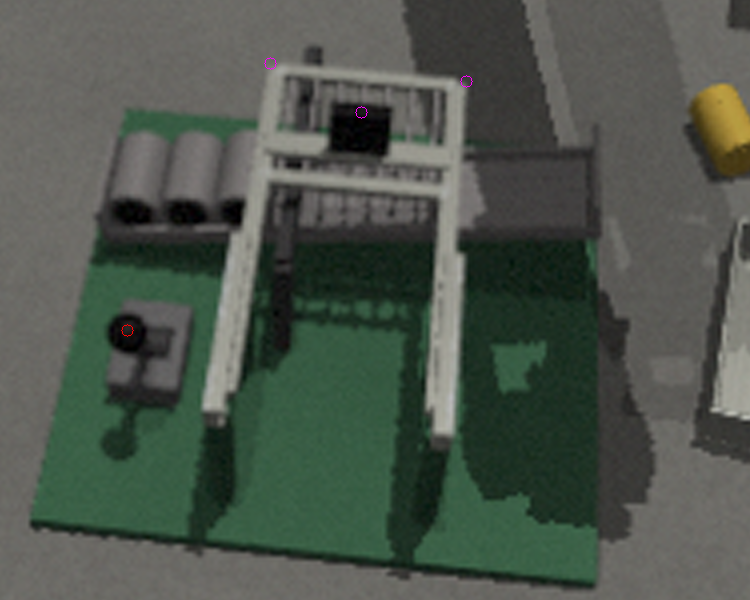

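View pics/f_top.png

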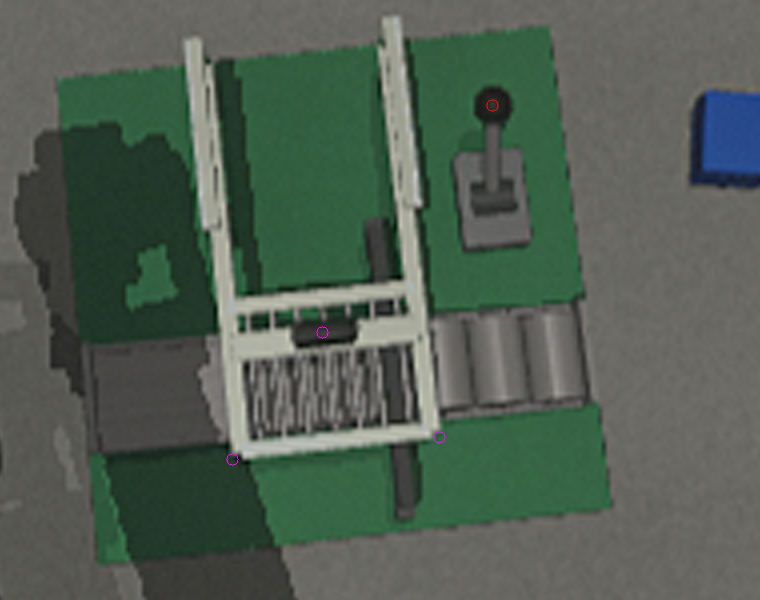

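View pics/scene11.png

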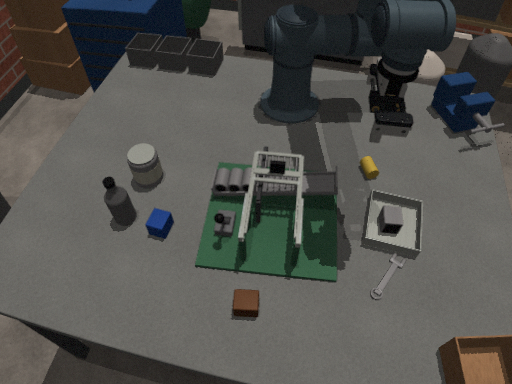

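The lever ball sits on the predicted full-over mark. The guard edge and handle sit on the shut marks, the sleeves are home, the box is in the tray and the bystanders are untouched.

```bash
python3 -c "
from plant import bot
print(bot.hand_in())"
```

```text
the job is handed in; nothing more can be done
None
```

The job is done and handed in at about 25 s of the 67 s allowed; the hand-in reported no verdict. I opened the guard to its stop, lifted the offcut out and set it down level in the reject tray. The three sleeves rolled to the end stop, then I pushed the guard shut to its stop and threw the lever over.

- **Last checks:** in the pictures the lever ball is at the 1.0 rad mark and the guard is at the shut position within a few mm. All three sleeves sit together at the end stop and the offcut lies near the middle of the tray. The tin, spanner and oil bottle look unmoved, and the arm touches nothing.
- **One failed step:** on the first push the fingers rode up against the lever ball with about 25 N upward. That left the lever near 0.8 rad, short of the 0.85 needed. I pushed again from lower down and it reached its stop at about 12 N.
- **Unexpected start positions:** I measured the guard about 17 mm open and the lever at about 0.2 rad before I touched either.

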